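Set a camera stand's levelling foot down on its bearing shoe

ROBOT

A 6-joint arm with a two-finger parallel gripper is mounted at the origin on the work surface. World frame = base frame: x ahead of the robot, y to its left, z up, the work surface at z = 0. Lengths are in m, angles in rad, forces in N, time in s.
With the tool pointing down it reaches from about 0.25 to 0.725 m from the base axis. Payload 4 kg.
Tool frame: the origin (TCP) lies at the very end of the fingers, on their centre line; the grasp point (between the pads) lies 19 mm behind it; z points along the fingers, y is the line along which they close (so a half turn about z gives the same grasp; the last joint's range is limited). The gripper opens to 85 mm and grips with 20 to 120 N. Pads are 22 mm wide; open, the fingers measure 114 mm over their backs; the gripper's body (76 mm by 85 mm) begins 54 mm behind the grasp point. The pads swing forward as they close: fully open they stand 13 mm farther back than shut.
Start: joints at [1.278, 0.241, 0.005, 1.335, 0, 1.571], TCP at [0.144, 0.479, 0.231] pointing down, gripper open.
Joint ranges: [-2.72, 2.72], [-1.05, 1.87], [-1.09, 1.28], [-1.99, 2.15], [-1.42, 1.44], [-3.14, 3.14]. Speed limits (rad/s): [2.79, 2.79, 3.14, 3.14, 3.14, 3.14].

INTERFACE

Orientations are given as a unit quaternion [x, y, z, w].
In Python, from station import telemetry, read_camera, bot gives the robot as it stands.
- The arm moves only by the shell command python3 -m inch 'ROWS' [FORCE]. ROWS is a JSON object whose one key "deltas" holds a list of rows, each a list of 3 entries, a list of its own where there are three numbers: the finger opening in m, from 0 to 0.0854, then the shift along the tool's x, y, z in m, then the turn about the tool's z in degrees. A call has 1 to 5 rows; each row shifts and turns the commanded pose from where the row before left it, along the tool's axes as they then stand; what a row does not reach is not made up. A row lasts 1/12 s, in which the tool goes at most 41.7 mm and 7.16 degrees, less where a joint would pass 70% of its speed; a pose out of reach is approached as far as the arm can. A call with a gripper value outside its range is refused whole. The fingers move at their own pace and stop on an object; FORCE is the grip in N (left out, the last holds). Time passes only in rows, so rows that do not move let the fingers close. It gives the time, the measured TCP pose, the force, the opening and the grip force at its end, in the units of the state.
- telemetry.sense(): the state, without advancing time (a new reading comes with each control period).
- read_camera(name): name is "scene" or "top" or "wrist"; returns a dict with "img" (480x640x3 uint8, red, green, blue), "range_z" (480x640 float32, m along the optical axis (not along the pixel's ray), 0 where there is no reading), "camera_matrix" (3x3 intrinsics, pixels), "R" (3x3) and "t" (3): a world point X has camera coordinates R X + t; the wrist camera has in their place "mount" (4x4, takes a point from camera to tool coordinates, whose origin is the TCP and whose axes are the flange's). Camera axes: x right, y down, z forward; pixel columns grow to the right and rows downward; lengths in m; the calibration is good to about 2 mm. A picture is of the moment at which its call begins: read the wrist's pose just before it.
- bot.hand_in(): hands the job in; it is judged then, once.
The state is a dict: "time_s": time; "joint_pos": joint angles; "joint_vel": joint speeds; "joint_torque": joint torques, N m; "tool_pos": TCP position; "tool_rot": TCP orientation; "force": force on the tool from outside, world axes, zero at the start; "moment": the same for the moment, N m; "gripper_width": opening from 0.0 (shut) to 1.0 (fully open); "grasp_force": force on a finger pad.
Only numpy, scipy, OpenCV 4.12 (cv2) and the standard library are available. Lean on these libraries where they do the work, as an engineer would, in place of code of your own. Each camera call takes 0.05 s, during which the arm holds its last target. There are 200 camera calls.

TASK

Slide the red-handled dark steel shoe in until its pad is centred under the camera stand's levelling foot and let go of it. Then turn the yellow knob clockwise to screw the foot down until it just bears lightly on the pad and stays bearing on it; do not tighten it hard, and leave the other things on the bench alone.

Things in the scene. Friction and masses are not known exactly. Their poses are not given: they have to be found in the camera images.
- leveler: the levelling screw, one rigid piece: a yellow knurled knob (38 mm diameter, 30 mm high), a 10 mm screw through the stand's ear and a round rubber foot (38 mm diameter) that turns with it. Origin: on the upright screw axis at mid height of the knob; z up. The foot's sole is roughly 75 to 78 mm below it: worn rubber, not known well enough to find the touch by measuring
- leveler_turn (a joint): turn of that screw in rad, growing clockwise seen from above; knob and foot go down together 8 mm a turn (1.27 mm per rad). About -0.3 to 0.5 at the start; touch comes 1.4 to 3.6 rad later. Thread drag about 0.04 N m; it stays where it is left. Past the touch the load on the pad climbs about 40 N per rad
- knob_top (a point): centre of the knob's top face, 15 mm above leveler's origin. Feel at the knob: once the foot bears, it rubs on the pad and the turning moment climbs by roughly 0.015 N m for each newton on the pad. A light touch is about 5 to 15 N; over 40 N is too tight
- stand: the fixed camera stand: black platform 170 mm wide, its top about 63 mm over the table, carrying a camera barrel up to 157 mm high. Origin: on the foot's axis near table height; +x points from foot to camera (platform x = 40 to 190 mm, camera x = 105 to 175 mm, rear posts at x = 165, y = -60 and 60 mm). A 52 mm wide ear reaches 29 mm to -x of the axis; under it the table is free
- shoe: the loose dark steel bearing shoe, about 0.45 kg: a square pad with a white ring, 56 x 56 mm, about 12 mm thick, with a flat tail (20 mm wide, 8 mm thick) along its -x to the red grip. Origin: under the pad's centre; z up. At the start the pad passes under the foot with 1.8 to 4.5 mm to spare. It lies on the table and is to be slid, not lifted
- shoe_grip (a point): the shoe's red upright grip, a square bar 16 x 16 mm with sides along the shoe's x and y, from 8 to 58 mm above the table, 110 mm from the pad's centre along the shoe's -x; this point is on its axis, 40 mm above the table
- bracket: aluminium L-bracket with a black lens tube, 85 x 60 x 95 mm, loose; origin under its base's centre (to be left alone)
- driver: screwdriver with an orange handle, 170 mm, lying loose (to be left alone)
- jar: closed screw jar, 56 mm wide, 60 mm high (to be left alone)
- water: closed clear water bottle with a blue cap, 64 mm wide, 190 mm high (to be left alone)
- post: black optics post, 32 mm wide, 90 mm high, upright (to be left alone)
- lens_ring: black lens ring, 54 mm wide, 12 mm high (to be left alone)
- wrench: steel wrench, 140 mm, lying loose (to be left alone)
There are look-alikes about, which are no part of the job. Leave any orange or purple look-alike of the shoe alone.

How it is judged:
By the outcome, as a careful person would: the job done as asked, in the order asked, and still so for the second after the job is handed in, with the robot touching nothing.
It also fails if it takes over 72 s, if anything falls off the work surface, if the arm or the gripper's body presses on something with over 40 N, if the wrist force passes 120 N, or if a joint passes its speed limit or range.

## Working session

There is one attempt and no reset: what is moved stays moved. The work goes in short steps, Python scripts to look and compute and a shell command to move; the robot and the scene stay as the last step left them, time stands still between calls to the robot, and variables do not carry over. Pictures are saved under pics/ and viewed, at most 10 in all, crops included, and the job is handed in when it is done.

```bash
ls; mkdir -p pics; cat > h.py <<'E'
import numpy as np,cv2
from station import telemetry,read_camera,bot
def save(n,im): cv2.imwrite('pics/'+n,cv2.cvtColor(im,cv2.COLOR_RGB2BGR))
def w(c,u,v):  # world from depth
    z=c['range_z'][int(v),int(u)]; p=np.linalg.inv(c['camera_matrix'])@[u,v,1]*z
    return c['R'].T@(p-c['t'])
def cloud(c):
    v,u=np.mgrid[:480,:640]; P=np.stack([u,v,np.ones_like(u)],-1)@np.linalg.inv(c['camera_matrix']).T*c['range_z'][...,None]
    return (P-c['t'])@c['R']
def plane(c,u,v,h):
    d=c['R'].T@np.linalg.inv(c['camera_matrix'])@[u,v,1]; o=-c['R'].T@c['t']
    return o+d*(h-o[2])/d[2]
E
python3 - <<'E'
from h import *
import pickle
print(telemetry.sense())
a=read_camera('scene');b=read_camera('top')
pickle.dump((a,b),open('c.pkl','wb'))
save('scene.png',a['img']);save('top.png',b['img'])
for c in(a,b):print(c['camera_matrix'],-c['R'].T@c['t'],c['R'])
E
```

```text
pics
{'time_s': 0.0, 'joint_pos': array([1.27803084e+00, 2.41438773e-01, 3.73750598e-03, 1.33520978e+00,
       1.03357001e-05, 1.57085422e+00]), 'joint_vel': array([ 0.00157741, -0.00013604, -0.00067067, -0.00163025, -0.00040678,
        0.00047333]), 'joint_torque': array([ 1.98913176e-05, -3.72313750e+01,  2.52409744e+01,  1.69027399e-02,
        5.95261372e-05, -4.17687048e-06]), 'tool_pos': array([0.1441157 , 0.47812225, 0.23040515]), 'tool_rot': array([ 1.45889086e-01,  9.89300387e-01, -1.04530162e-03, -1.59309269e-04]), 'force': array([ 0.48824359, -0.60125566, -0.34825694]), 'moment': array([-0.03677638,  0.01549995,  0.02031285]), 'grasp_force': 0.0, 'gripper_width': 0.9965027009978568}
[[480.79973121   0.         326.90094607]
 [  0.         480.79973121 233.9992783 ]
 [  0.           0.           1.        ]] [ 1.02771765 -0.51240274  1.14471245] [[ 0.69736177  0.71671495  0.00249849]
 [ 0.59455698 -0.57654867 -0.56044057]
 [-0.40023563  0.39231532 -0.82819088]]
[[510.62167562   0.         311.57433373]
 [  0.         510.62167562 243.64185241]
 [  0.           0.           1.        ]] [ 0.22694064 -0.00580758  1.41190711] [[-0.09491713 -0.99548139 -0.00274676]
 [-0.96986157  0.09309563 -0.22517047]
 [ 0.22440873 -0.01870856 -0.97431551]]
```

View pics/scene.png

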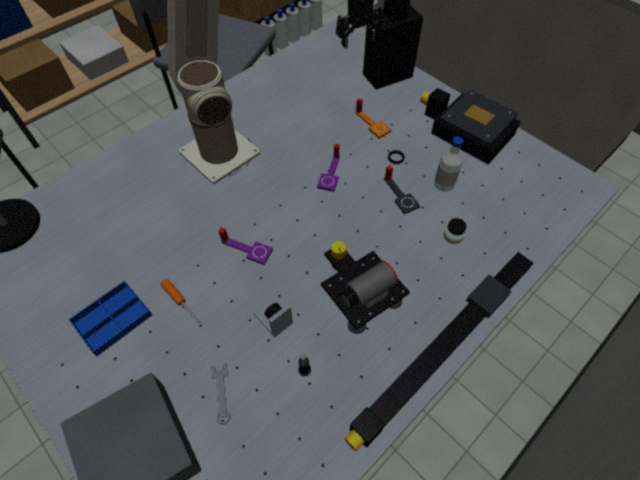

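View pics/top.png

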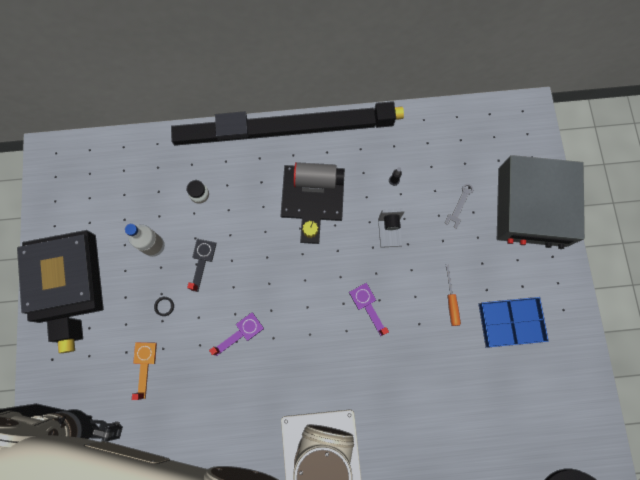

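The scene and top views agree.
- **Shoe candidates (top view):** dark (204,250), purple (250,326) and (363,296), orange (145,353). I choose the dark one with the red grip at (193,287).
- **Yellow candidates:** stand knob (310,229), box knob (65,345), rail end (398,113). I choose (310,229).

Next I'll measure these and take one close crop.

```bash
cat > m.py <<'E'
from h import *
import pickle
a,b=pickle.load(open('c.pkl','rb'))
def blobs(c,mask,name):
    n,l,s,ce=cv2.connectedComponentsWithStats(mask.astype(np.uint8))
    P=cloud(c)
    for i in range(1,n):
        if s[i,4]<15: continue
        q=P[l==i]; q=q[np.isfinite(q).all(1)]
        top=q[q[:,2]>np.percentile(q[:,2],95)-.006]
        print(name,ce[i].round(1),s[i,4],'top med',((top.max(0)+top.min(0))/2).round(4),'zmax',q[:,2].max().round(4), 'ext',np.ptp(top,axis=0).round(3))
for nm,c in(('scene',a),('top',b)):
    h=cv2.cvtColor(c['img'],cv2.COLOR_RGB2HSV);H,S,V=[h[...,i] for i in range(3)]
    blobs(c,((H<6)|(H>174))&(S>180)&(V>70),nm+' red')
    blobs(c,(H>24)&(H<34)&(S>150)&(V>90),nm+' yel')
# ring: bright low-saturation pixels in shoe ROI
for nm,c,(u,v,r) in(('scene',a,(407,203,13)),('top',b,(204,250,12))):
    h=cv2.cvtColor(c['img'],cv2.COLOR_RGB2GRAY)
    roi=h[v-r:v+r+1,u-r:u+r+1]
    dark=cv2.morphologyEx((h<75).astype(np.uint8),cv2.MORPH_CLOSE,np.ones((5,5)))
    n,l,s,ce=cv2.connectedComponentsWithStats(dark)
    i=l[v,u] or l[v+4,u]; print(nm,'dark comp',s[i],ce[i])
    P=cloud(c); m=(l==i)
    q=P[m]; print(' z pct',np.percentile(q[:,2],[5,50,95]).round(4))
    print(' box',cv2.minAreaRect((q[:,:2]*1000).astype(np.float32)))
    print(' center ray',plane(c,u,v,.012).round(4))
big=np.hstack([cv2.resize(a['img'][150:230,360:440],(400,400),interpolation=2),cv2.resize(b['img'][220:300,165:245],(400,400),interpolation=2)])
save('crop.png',big)
E
python3 m.py
```

```text
scene red [389.1 167.9] 18 top med [0.4605 0.3031 0.0615] zmax 0.0648 ext [0.012 0.014 0.007]
scene red [221.7 230.2] 22 top med [ 0.292  -0.1957  0.0594] zmax 0.0628 ext [0.013 0.013 0.007]
scene yel [425.6  94.7] 28 top med [0.3376 0.6271 0.0781] zmax 0.0891 ext [0.031 0.028 0.022]
scene yel [338.2 247.1] 141 top med [ 0.5739 -0.0282  0.1074] zmax 0.1118 ext [0.033 0.036 0.009]
scene yel [354.4 439.2] 149 top med [ 0.9659 -0.4095  0.5944] zmax 1.1447 ext [0.124 0.206 1.101]
top red [510.1 240.3] 17 top med [ 0.2269 -0.0058  1.4119] zmax 1.4119 ext [0. 0. 0.]
top red [522.9 241.5] 18 top med [ 0.4904 -0.6112  0.0403] zmax 0.0433 ext [0.004 0.005 0.006]
top yel [397.9 108.8] 18 top med [ 0.9158 -0.3207  0.0529] zmax 0.0561 ext [0.009 0.017 0.006]
top yel [ 63.  345.6] 87 top med [0.2853 0.321  0.7364] zmax 1.4119 ext [0.117 0.654 1.351]
scene dark comp [384 150  39  64 760] [399.21447368 185.73026316]
 z pct [0.001  0.0113 0.0454]
 box ((751.595947265625, -16.434356689453125), (124.94439697265625, 1128.40625), 35.42452621459961)
 center ray [0.5664 0.273  0.012 ]
top dark comp [191 240  25  52 575] [202.         259.12695652]
 z pct [0.0037 0.0105 0.0193]
 box ((382.26104736328125, 181.2960205078125), (468.7046203613281, 129.78749084472656), 34.825130462646484)
 center ray [0.56   0.2697 0.012 ]
```

View pics/crop.png

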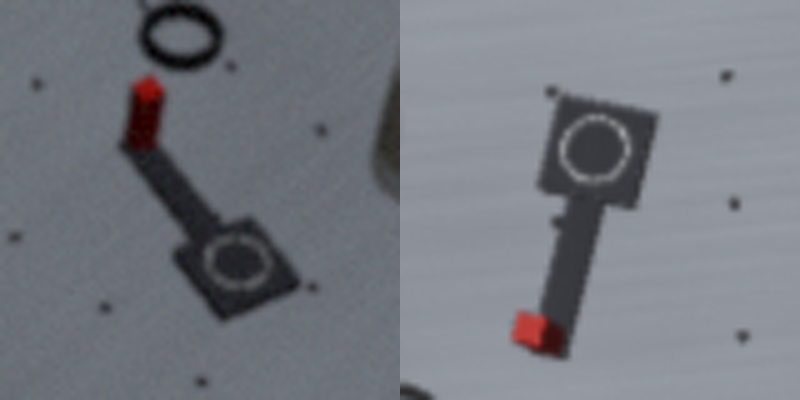

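The crop shows a dark pad with a white ring (scene about 407.1,201.8; top about 203.4,249.6) and a red grip top (scene about 389.2,167.2; top about 190.6,285.6). It is the steel shoe. Now I'll triangulate and find the stand's axes.

```bash
cat >> h.py <<'E'
def tri(a,pa,b,pb):
    A=[];B=[]
    for c,p in((a,pa),(b,pb)):
        d=c['R'].T@np.linalg.inv(c['camera_matrix'])@[*p,1]; d/=np.linalg.norm(d); o=-c['R'].T@c['t']
        M=np.eye(3)-np.outer(d,d); A.append(M);B.append(M@o)
    x=np.linalg.lstsq(np.vstack(A),np.hstack(B),rcond=None); return x[0].round(4),np.sqrt(x[1]).round(4)
E
python3 - <<'E'
from h import *
import pickle
a,b=pickle.load(open('c.pkl','rb'))
r=tri(a,(407.1,201.8),b,(203.4,249.6))[0];g=tri(a,(389.2,167.2),b,(190.6,285.6))[0]
print('ring',r,'grip',g,np.linalg.norm((r-g)[:2]),np.degrees(np.arctan2(*(r-g)[1::-1])))
for c,nm in((a,'s'),(b,'t')):
    h=cv2.cvtColor(c['img'],cv2.COLOR_RGB2HSV);roi=h[225:265,325:355] if nm=='s' else h[215:245,295:325]
    m=(roi[...,0]>18)&(roi[...,0]<38)&(roi[...,1]>90)&(roi[...,2]>60)
    v,u=np.nonzero(m);off=(325,225) if nm=='s' else (295,215)
    print(nm,len(u),u.min()+off[0],u.max()+off[0],v.min()+off[1],v.max()+off[1],u.mean()+off[0],v.mean()+off[1])
for c in(a,b):
    P=cloud(c); 
    k=(abs(P[...,0]-.575)<.04)&(abs(P[...,1]+.028)<.04)&(P[...,2]>.085)&(P[...,2]<.13)
    q=P[k];t=q[q[:,2]>np.percentile(q[:,2],90)-.004]
    print('knob',len(q),np.percentile(q[:,2],[50,90,99]).round(4),cv2.minEnclosingCircle((t[:,:2]*1000).astype(np.float32)),t.mean(0).round(4))
    k=(abs(P[...,0]-.66)<.13)&(abs(P[...,1]+.03)<.13)&(P[...,2]>.055)&(P[...,2]<.072)
    q=P[k];print('plat',len(q),np.median(q[:,2]),cv2.minAreaRect((q[:,:2]*1000).astype(np.float32)))
    f=q[(q[:,0]>.618)]; print(cv2.minAreaRect((f[:,:2]*1000).astype(np.float32)),f.min(0),f.max(0))
    k=(abs(P[...,0]-.7)<.1)&(abs(P[...,1]+.03)<.12)&(P[...,2]>.14)&(P[...,2]<.17)
    q=P[k];print('cam',len(q),q.mean(0),cv2.minAreaRect((q[:,:2]*1000).astype(np.float32)))
save('stand.png',np.hstack([cv2.resize(a['img'][225:325,305:425],(480,400),interpolation=2)[:, :400],cv2.resize(b['img'][150:250,265:365],(400,400),interpolation=2)]))
E
```

```text
ring [0.5628 0.2733 0.013 ] grip [0.4573 0.3038 0.0575] 0.10982030777593003 -16.12455660377191
s 174 331 345 241 254 338.10919540229884 247.48275862068965
t 219 302 318 220 237 309.8584474885845 228.69406392694063
knob 214 [0.1053 0.1084 0.1098] ((570.8726806640625, -26.66264533996582), 20.0327205657959) [ 0.5724 -0.027   0.1068]
plat 2405 0.06344701451670116 ((651.5274047851562, -38.80683135986328), (172.520751953125, 221.787841796875), 81.05900573730469)
((686.1165161132812, -44.24774169921875), (172.52825927734375, 151.763427734375), 81.06510925292969) [ 0.61800438 -0.14104309  0.05503907] [0.77334607 0.05142906 0.07189885]
cam 1114 [ 0.71271083 -0.06100005  0.15078712] ((709.6920166015625, -63.99626159667969), (134.04872131347656, 60.16314697265625), 80.96983337402344)
knob 190 [0.1049 0.1083 0.1107] ((572.0220336914062, -30.380329132080078), 19.34806251525879) [ 0.5715 -0.0305  0.1069]
plat 2355 0.06282579728710007 ((651.5042724609375, -42.59779357910156), (170.20867919921875, 221.35484313964844), 80.91284942626953)
((685.5995483398438, -48.12059020996094), (170.1001739501953, 152.61378479003906), 81.08363342285156) [ 0.61803194 -0.14292535  0.05503126] [0.7724254  0.0472556  0.07188037]
cam 886 [ 0.70470903 -0.06108515  0.15087967] ((705.6640014648438, -67.4767074584961), (132.45323181152344, 59.65631103515625), 80.92981719970703)
```

View pics/stand.png

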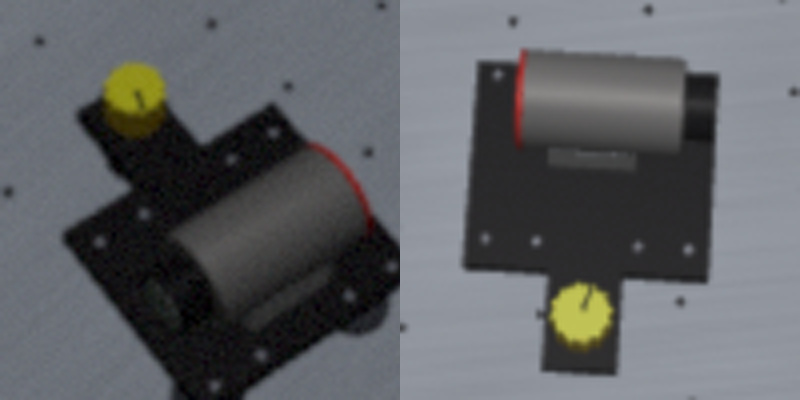

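The crop confirms the stand knob on the ear. The stand sits at yaw −9°, with its axis at about (0.572, −0.0285), checked against the platform rectangle and the knob. The shoe's ring is at (0.563, 0.273) and its grip at (0.457, 0.304), 110 mm apart as it should be. Both are plausible, so I'll move above the grip.

```bash
python3 -m inch '{"deltas":[[0.05,[-0.035,-0.0076,0],0],[0.05,[-0.035,-0.0076,0],0],[0.05,[-0.035,-0.0076,0],0],[0.05,[-0.035,-0.0076,0],0],[0.05,[-0.035,-0.0076,0],0]]}' 30
python3 -m inch '{"deltas":[[0.05,[-0.035,-0.0076,0],0],[0.05,[-0.035,-0.0076,0],0],[0.05,[-0.035,-0.0076,0],0],[0.05,[-0.035,-0.0076,0],0],[0.05,[-0.035,-0.0076,0],0]]}'
python3 -m inch '{"deltas":[[0.05,[0,0,0.02],0],[0.05,[0,0,0.02],0],[0.05,[0,0,0],0],[0.05,[0,0,0],0]]}'
python3 - <<'E'
from h import *
import pickle
a,b=pickle.load(open('c.pkl','rb'))
for n,u,v,h in(('p1pad',250,326,.012),('p1grip',213,351,.058),('p2pad',363,296,.012),('p2grip',384,331,.058),('lring',164,306,.012)): print(n,plane(b,u,v,h).round(3))
s=telemetry.sense();print(s['tool_pos'],s['tool_rot'],s['time_s'],s['gripper_width'])
from scipy.spatial.transform import Rotation as R
Rm=R.from_quat(s['tool_rot']).as_matrix();print('err tool',Rm.T@(np.array([.4573,.3038,.15])-s['tool_pos']),'yaw x',np.degrees(np.arctan2(Rm[1,0],Rm[0,0])))
# wrist view
c=read_camera('wrist');save('w1.png',c['img']);print(c['mount'].round(4),c['camera_matrix'].round(1))
pickle.dump((s,c),open('w1.pkl','wb'))
E
```

```text
time_s: 0.52
tool_pos: [0.3018, 0.3906, 0.2309]
tool_rot: [0.146, 0.989, -0.0, -0.0]
force: [0.1, 0.8, 0.1]
gripper_width: 0.588
grasp_force: 0.0
time_s: 0.93
tool_pos: [0.4586, 0.3036, 0.2309]
tool_rot: [0.146, 0.989, -0.0, -0.0]
force: [-0.2, 0.7, 0.3]
gripper_width: 0.585
grasp_force: 0.0
time_s: 1.27
tool_pos: [0.4565, 0.3041, 0.1899]
tool_rot: [0.146, 0.989, -0.001, -0.002]
force: [0.9, 0.5, 0.6]
gripper_width: 0.585
grasp_force: 0.0
p1pad [0.337 0.155 0.012]
p1grip [0.278 0.25  0.058]
p2pad [ 0.389 -0.159  0.012]
p2grip [ 0.287 -0.198  0.058]
lring [0.413 0.386 0.012]
[0.45648944 0.30407562 0.18989845] [ 0.14606113  0.98927333 -0.0013874  -0.00158347] 1.2667 0.5850415362960902
err tool [-9.64453073e-04  9.83570927e-05  3.98958544e-02] yaw x 163.20224817983268
[[-6.000e-04 -9.538e-01 -3.005e-01  7.610e-02]
 [ 1.000e+00 -6.000e-04 -1.000e-04 -2.000e-04]
 [-1.000e-04 -3.005e-01  9.538e-01 -1.427e-01]
 [ 0.000e+00  0.000e+00  0.000e+00  1.000e+00]] [[411.7   0.  322.6]
 [  0.  411.7 238.5]
 [  0.    0.    1. ]]
```

View pics/w1.png

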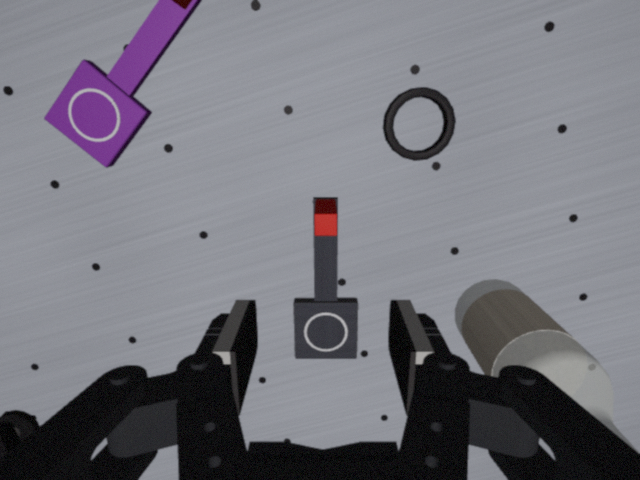

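The wrist view shows the dark shoe aligned with the tool. The grip top is at about (325.5,225), the ring at (326,332), and the fingers at x≈230 and 410 straddle it. I'll refine the grip from this view.

```bash
cat >> h.py <<'E'
from scipy.spatial.transform import Rotation as Ro
def wcam(s,c):
    Rt=Ro.from_quat(s['tool_rot']).as_matrix();M=c['mount']
    Rc=Rt@M[:3,:3]; o=Rt@M[:3,3]+s['tool_pos']
    return dict(camera_matrix=c['camera_matrix'],R=Rc.T,t=-Rc.T@o,range_z=c['range_z'],img=c['img'])
E
python3 - <<'E'
from h import *
import pickle
s,c=pickle.load(open('w1.pkl','rb'));a,b=pickle.load(open('c.pkl','rb'))
k=wcam(s,c)
g=plane(k,325.5,225,.058);r=plane(k,326,332,.012)
print(g,r,np.hypot(*(g-r)[:2]),np.degrees(np.arctan2(*(r-g)[1::-1])))
print('depth',w(k,325,225),w(k,326,350),'tri grip',tri(k,(325.5,225),a,(389.2,167.2)),tri(k,(325.5,225),b,(190.6,285.6)),'ring',tri(k,(326,332),b,(203.4,249.6)))
Rm=Ro.from_quat(s['tool_rot']).as_matrix();print('tool',Rm.T@(g-s['tool_pos']))
E
```

```text
[0.45710775 0.30528494 0.058     ] [0.56282982 0.27417356 0.012     ] 0.11020469323726706 -16.397846510324847
depth [0.45678143 0.30501941 0.05885294] [0.57935654 0.26921102 0.01332179] tri grip (array([0.4581, 0.306 , 0.0576]), array([0.0016])) (array([0.4585, 0.304 , 0.0469]), array([0.0022])) ring (array([0.5631, 0.2729, 0.0092]), array([0.0021]))
tool [-0.00060222  0.00175947  0.13189233]
```

```bash
python3 -m inch '{"deltas":[[0.05,[-0.0006,0.0015,0.03],0.5],[0.05,[0,0,0.03],0],[0.05,[0,0,0.03],0],[0.05,[0,0,0.03],0],[0.05,[0,0,0.03],0]]}'
python3 -m inch '{"deltas":[[0.05,[0,0,0.01],0],[0.05,[0,0,0.008],0],[0.05,[0,0,0],0],[0.0,[0,0,0],0],[0.0,[0,0,0],0]]}' 30
python3 -m inch '{"deltas":[[0.0,[0,0,0],0],[0.0,[0,0,0],0],[0.0,[0,0,0],0],[0.0,[0,0,0],0]]}'
```

```text
time_s: 1.73
tool_pos: [0.4593, 0.3076, 0.042]
tool_rot: [0.15, 0.989, 0.001, 0.001]
force: [0.8, 0.4, -0.2]
gripper_width: 0.59
grasp_force: 0.0
time_s: 2.15
tool_pos: [0.46, 0.3074, 0.0255]
tool_rot: [0.15, 0.989, 0.001, 0.002]
force: [0.6, 0.2, 1.3]
gripper_width: 0.314
grasp_force: 0.0
time_s: 2.48
tool_pos: [0.4598, 0.3069, 0.0254]
tool_rot: [0.15, 0.989, 0.001, 0.001]
force: [-1.2, -0.9, 6.0]
gripper_width: 0.181
grasp_force: 30.4
```

Gripped: the opening is about 15.4 mm, against a 16 mm bar. Now I'll turn the shoe to the stand's yaw and drag it in front of the ear.

```bash
python3 -m inch '{"deltas":[[0.0,[0,0,0],-4],[0.0,[0,0,0],-4.2],[0.0,[0,0,0],0],[0.0,[0,-0.01,0],0],[0.0,[-0.001,-0.02,0],0]]}' 40
python3 -m inch '{"deltas":[[0.0,[-0.001,-0.022,0],0],[0.0,[-0.001,-0.022,0],0],[0.0,[-0.001,-0.022,0],0],[0.0,[-0.001,-0.022,0],0],[0.0,[-0.001,-0.022,0],0]]}'
python3 -m inch '{"deltas":[[0.0,[-0.001,-0.022,0],0],[0.0,[-0.001,-0.022,0],0],[0.0,[-0.001,-0.022,0],0],[0.0,[-0.001,-0.022,0],0],[0.0,[-0.001,-0.022,0],0]]}'
python3 -m inch '{"deltas":[[0.0,[-0.001,-0.022,0],0],[0.0,[-0.001,-0.022,0],0],[0.0,[0,-0.012,0],0],[0.0,[0,0,0],0],[0.0,[0,0,0],0]]}'
python3 - <<'E'
from h import *
import pickle
s=telemetry.sense();c=read_camera('wrist');b=read_camera('top')
pickle.dump((s,c,b),open('w2.pkl','wb'))
Rm=Ro.from_quat(s['tool_rot']).as_matrix();print(s['tool_pos'],'yaw',np.degrees(np.arctan2(Rm[1,0],Rm[0,0])),Rm[:,2])
save('w2.png',np.hstack([cv2.resize(c['img'],(400,300)),cv2.resize(b['img'][170:320,210:410],(400,300),interpolation=2)]))
E
```

```text
time_s: 2.9
tool_pos: [0.4572, 0.2804, 0.0254]
tool_rot: [0.077, 0.997, 0.004, 0.003]
force: [1.7, 5.3, 5.9]
gripper_width: 0.179
grasp_force: 40.0
time_s: 3.32
tool_pos: [0.4445, 0.1684, 0.0254]
tool_rot: [0.078, 0.997, 0.003, 0.003]
force: [0.5, 4.9, 5.9]
gripper_width: 0.179
grasp_force: 40.0
time_s: 3.73
tool_pos: [0.4323, 0.0586, 0.0254]
tool_rot: [0.078, 0.997, 0.003, 0.003]
force: [0.8, 4.7, 8.4]
gripper_width: 0.181
grasp_force: 40.3
time_s: 4.15
tool_pos: [0.4249, -0.0, 0.0254]
tool_rot: [0.081, 0.997, -0.001, 0.003]
force: [0.2, -3.3, 10.4]
gripper_width: 0.182
grasp_force: 40.9
[ 4.24918891e-01 -8.96463236e-06  2.53613015e-02] yaw 170.76020372113328 [ 0.00503668 -0.00238582 -0.99998447]
```

View pics/w2.png

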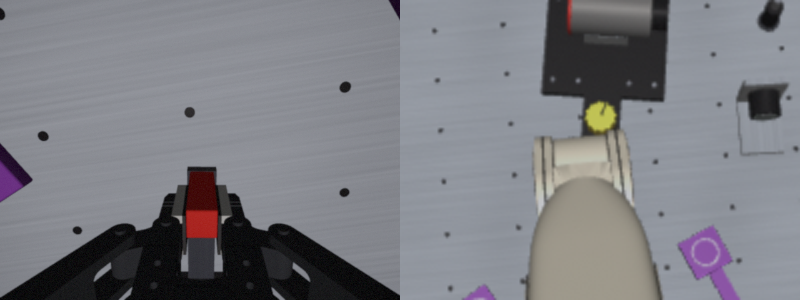

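The wrist view shows the red grip top at about full-frame (323,357), held centrally between the pads. The top view shows the wrist in front of the ear and knob. Next I'll measure the grip's exact place in the tool.

```bash
cat > g.py <<'E'
from h import *
import pickle
def grip(s,c):
    k=wcam(s,c);h=cv2.cvtColor(c['img'],cv2.COLOR_RGB2HSV)
    m=((h[...,0]<8)|(h[...,0]>172))&(h[...,1]>150)&(h[...,2]>120)
    m[:,:250]=0;m[:,400:]=0
    n,l,st,ce=cv2.connectedComponentsWithStats(m.astype(np.uint8));i=1+np.argmax(st[1:,4])
    x,y,ww,hh,A=st[i]; z=np.nanmedian(cloud(k)[l==i][:,2])
    p=plane(k,x+ww/2-.5,y+hh/2-.5,.058);e=[plane(k,x,y+hh/2,.058),plane(k,x+ww,y+hh/2,.058),plane(k,x+ww/2,y,.058),plane(k,x+ww/2,y+hh,.058)]
    print(st[i],'z',z,'grip',p.round(4),'size',np.linalg.norm(e[0]-e[1]).round(4),np.linalg.norm(e[2]-e[3]).round(4))
    Rt=Ro.from_quat(s['tool_rot']).as_matrix();print('in tool',(Rt.T@(p-s['tool_pos'])).round(4));return p
if __name__=='__main__':
    s,c,b=pickle.load(open('w2.pkl','rb'))
    p=grip(s,c)
    a=np.radians(-9);d=np.array([np.cos(a),np.sin(a)]);G=np.array([.572,-.0285])-.11*d
    Rt=Ro.from_quat(s['tool_rot']).as_matrix();print('goal',G,'shift tool',Rt.T@np.array([*(G-p[:2]),0]))
E
python3 g.py
```

```text
[ 298  337   50   44 2129] z 0.058119882202105295 grip [4.221e-01 1.000e-04 5.800e-02] size 0.0154 0.0158
in tool [ 0.0026 -0.0004 -0.0327]
goal [ 0.46335428 -0.01129221] shift tool [-0.04255231 -0.0046232   0.00023499]
```

```bash
python3 -m inch '{"deltas":[[0.0,[-0.008,-0.0025,0],0],[0.0,[-0.008,-0.0021,0],0],[0.0,[-0.008,0,0],0],[0.0,[-0.008,0,0],0],[0.0,[-0.008,0,0],0]]}'
python3 -m inch '{"deltas":[[0.0,[-0.0025,0,0],0],[0.0,[0,0,0],0],[0.0,[0,0,0],0],[0.0,[0,0,0],0]]}'
cat > m3.py <<'E'
from g import *
import sys
s=telemetry.sense();c=read_camera('wrist');p=grip(s,c);print('yaw',Ro.from_quat(s['tool_rot']).as_matrix()[:2,0]@np.array([[1,0],[0,1]]),s['force'],s['moment'])
d=read_camera('scene');pickle.dump((s,c,d),open('w3.pkl','wb'))
Rt=Ro.from_quat(s['tool_rot']).as_matrix();x=-Rt[:2,0];pad=p[:2]+.11*x;print('yaw deg',np.degrees(np.arctan2(x[1],x[0])),'pad',pad,'axis err tool',Rt.T@np.array([*(np.array([.572,-.0285])-pad),0]))
save(sys.argv[1],cv2.resize(d['img'][200:300,290:410],(720,600),interpolation=2))
E
python3 m3.py s3.png
```

```text
time_s: 4.67
tool_pos: [0.4562, -0.0084, 0.025]
tool_rot: [0.079, 0.997, 0.001, -0.005]
force: [-17.2, 2.9, 27.6]
gripper_width: 0.183
grasp_force: 43.1
time_s: 5.0
tool_pos: [0.4611, -0.0091, 0.025]
tool_rot: [0.079, 0.997, 0.0, -0.002]
force: [-10.8, 1.7, 22.0]
gripper_width: 0.18
grasp_force: 42.3
[ 298  336   50   44 2170] z 0.05808874295965967 grip [ 0.4581 -0.009   0.058 ] size 0.0154 0.0156
in tool [ 0.0032 -0.0004 -0.033 ]
yaw [-0.98745628  0.15783142] [-10.80003241   1.70367707  21.99530098] [0.44558824 2.28346337 0.02603713]
yaw deg -9.081135231769771 pad [ 0.56667355 -0.02635364] axis err tool [-5.59839884e-03 -1.27875712e-03 -2.52254794e-05]
```

View pics/s3.png

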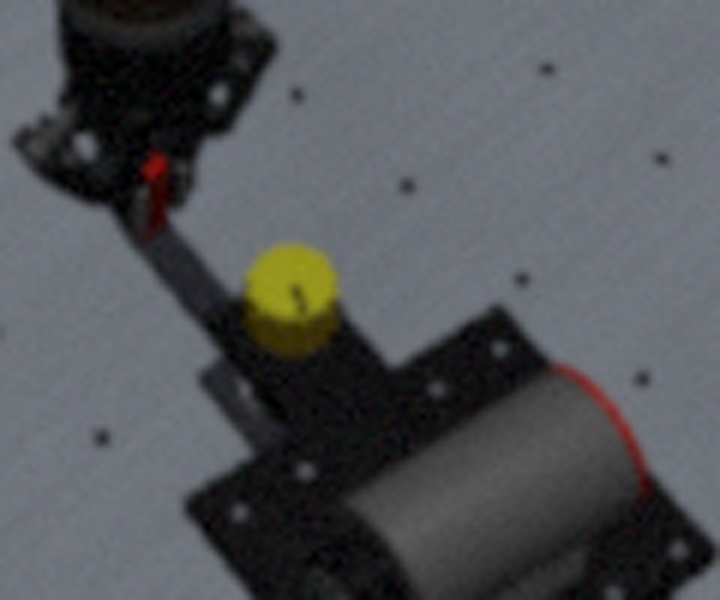

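The scene crop shows the tail running under the ear towards the knob (292,285), and the pad's side emerging at about (235,390). The arm is pressing down on the shoe with about 20 N, so I'll ease up slightly before the last millimetres.

```bash
python3 -m inch '{"deltas":[[0.0,[0,0,-0.001],0],[0.0,[0,0,0],0],[0.0,[0,0,0],0]]}'
python3 -m inch '{"deltas":[[0.0,[-0.002,-0.001,-0.0005],0],[0.0,[-0.002,0,0],0],[0.0,[0,0,0],0],[0.0,[0,0,0],0]]}'
python3 m3.py s4.png
```

```text
time_s: 5.35
tool_pos: [0.4619, -0.0093, 0.025]
tool_rot: [0.079, 0.997, 0.0, -0.002]
force: [-6.6, 1.1, 11.3]
gripper_width: 0.179
grasp_force: 41.1
time_s: 5.68
tool_pos: [0.466, -0.0108, 0.0251]
tool_rot: [0.079, 0.997, 0.0, -0.002]
force: [-5.6, 0.6, 7.5]
gripper_width: 0.181
grasp_force: 40.5
[ 298  336   50   44 2167] z 0.05811386108824141 grip [ 0.4629 -0.0107  0.058 ] size 0.0154 0.0156
in tool [ 0.0032 -0.0004 -0.0329]
yaw [-0.9874584   0.15784532] [-5.5564964   0.60275701  7.49530727] [0.35073285 1.23121619 0.05929544]
yaw deg -9.081902046655221 pad [ 0.57156987 -0.028109  ] axis err tool [-4.86448226e-04 -3.18199977e-04 -1.66809620e-06]
```

```bash
python3 -m inch '{"deltas":[[0.05,[0,0,0],0],[0.05,[0,0,0],0],[0.05,[0,0,0],0],[0.05,[0,0,0],0],[0.05,[0,0,0],0]]}'
python3 -m inch '{"deltas":[[0.05,[0,0,-0.02],0],[0.05,[0,0,-0.04],0],[0.05,[0,0,-0.04],0],[0.05,[0,0,-0.04],0],[0.05,[0,0,-0.04],0]]}'
python3 -m inch '{"deltas":[[0.05,[0.01,0,-0.02],0],[0.05,[0.01,0,0],0],[0.05,[0.01,0,0],0],[0.05,[0,0,0],0],[0.05,[0,0,0],0]]}'
python3 - <<'E'
from h import *
import pickle
s=telemetry.sense();c=read_camera('wrist');print(s['tool_pos'],s['force'],s['moment'])
pickle.dump((s,c),open('w5.pkl','wb'));save('w5.png',c['img'])
E
```

```text
time_s: 6.2
tool_pos: [0.4684, -0.011, 0.0248]
tool_rot: [0.079, 0.997, -0.0, 0.0]
force: [0.1, -0.0, -0.1]
gripper_width: 0.583
grasp_force: 0.0
time_s: 6.62
tool_pos: [0.4677, -0.0109, 0.2066]
tool_rot: [0.079, 0.997, -0.0, -0.0]
force: [1.4, 0.0, -0.1]
gripper_width: 0.583
grasp_force: 0.0
time_s: 7.03
tool_pos: [0.437, -0.0061, 0.2233]
tool_rot: [0.079, 0.997, -0.0, -0.001]
force: [0.3, 0.1, -0.8]
gripper_width: 0.584
grasp_force: 0.0
[ 0.43704423 -0.00609435  0.2233207 ] [ 0.31808469  0.12833573 -0.76878218] [ 0.02927597  0.0137785  -0.04841483]
```

View pics/w5.png

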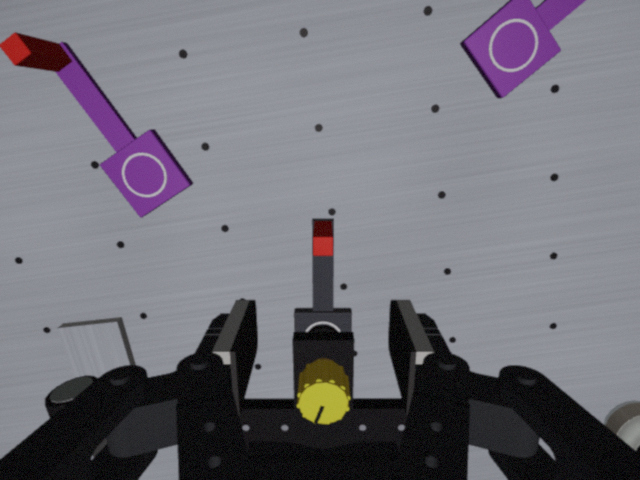

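The wrist view shows the grip top at (323,245), the pad's rear edge at row 309 (columns 294–351), and the knob top at about (324,403), all in line. I'll compare them in this one view.

```bash
python3 - <<'E'
from g import *
s,c=pickle.load(open('w5.pkl','rb'));k=wcam(s,c)
p=grip(s,c)
h=cv2.cvtColor(c['img'],cv2.COLOR_RGB2HSV);m=(h[...,0]>20)&(h[...,0]<36)&(h[...,1]>120)&(h[...,2]>130);m[:,:280]=0;m[:,370:]=0;m[:340]=0
m=cv2.morphologyEx(m.astype(np.uint8),cv2.MORPH_CLOSE,np.ones((9,9)))
ct=max(cv2.findContours(m,0,1)[0],key=cv2.contourArea);e=cv2.fitEllipse(cv2.convexHull(ct));print(e)
P=cloud(k)[m>0];print('knob z',np.percentile(P[:,2],[5,50,95]))
zt=np.median(P[:,2]);K=plane(k,*e[0],zt);print('knob',K)
Rt=Ro.from_quat(s['tool_rot']).as_matrix()
f=lambda q:(Rt.T@(q-s['tool_pos'])).round(4)
e1=[plane(k,294,312,.012),plane(k,351.5,312,.012)];rear=plane(k,323,309.5,.012)
print('tool: knob',f(K),'grip',f(p),'padedges',f(e1[0]),f(e1[1]),'rear',f(rear))
print('in tool: knob-grip',(f(K)-f(p)))
r=h[300:345,270:380];g=cv2.cvtColor(c['img'],cv2.COLOR_RGB2GRAY)
print(g[325,285:362].tolist());print(g[300:335,302].tolist())
E
```

```text
[313 237  20  19 378] z 0.05808891611705057 grip [ 0.4632 -0.0108  0.058 ] size 0.0158 0.0158
in tool [-0.0271 -0.0004  0.1652]
((322.959716796875, 400.8264465332031), (44.813697814941406, 53.082820892333984), 90.80329132080078)
knob z [0.10360758 0.10547084 0.10660512]
knob [ 0.56960327 -0.02746311  0.10547084]
tool: knob [-0.1346 -0.0002  0.1175] grip [-0.0271 -0.0004  0.1652] padedges [-0.1088 -0.0277  0.211 ] [-0.1089  0.0272  0.211 ] rear [-0.1062 -0.      0.211 ]
in tool: knob-grip [-0.1075  0.0002 -0.0477]
[149, 150, 148, 148, 148, 148, 151, 149, 136, 95, 61, 56, 59, 58, 55, 55, 56, 55, 58, 53, 56, 56, 54, 62, 87, 127, 156, 163, 161, 140, 111, 82, 68, 54, 50, 42, 36, 37, 32, 34, 34, 43, 55, 64, 96, 123, 148, 164, 165, 153, 127, 93, 67, 54, 57, 57, 56, 53, 58, 59, 58, 56, 53, 55, 57, 62, 89, 132, 145, 146, 146, 145, 146, 143, 145, 144, 144]
[146, 147, 150, 148, 150, 148, 145, 118, 66, 33, 27, 27, 40, 53, 58, 59, 60, 61, 56, 59, 57, 60, 60, 58, 56, 55, 56, 58, 59, 58, 58, 45, 25, 2, 11]
```

The pad centre is within about 1–2 mm of the screw axis by every estimate, well inside the 9 mm margin. Next I'll check the wrist range and move above the knob.

```bash
python3 -m inch '{"deltas":[[0.07,[-0.03,0,0],0],[0.07,[-0.035,0,0],0],[0.07,[-0.035,-0.0005,0],0],[0.07,[-0.0355,0,0],0],[0.07,[0,0,0],0]]}'
python3 -m inch '{"deltas":[[0.07,[0,0,0],0],[0.07,[0,0,0],0]]}'
python3 -c "
from h import *
s=telemetry.sense();print(s['joint_pos'].round(3),s['tool_pos'],s['joint_torque'][5],s['moment'],s['force'])"
```

```text
time_s: 7.5
tool_pos: [0.5773, -0.0291, 0.22]
tool_rot: [0.08, 0.997, -0.0, -0.001]
force: [0.8, -0.7, 0.7]
gripper_width: 0.819
grasp_force: 0.0
time_s: 7.67
tool_pos: [0.5713, -0.028, 0.2228]
tool_rot: [0.079, 0.997, -0.0, -0.002]
force: [-0.2, 0.0, 0.7]
gripper_width: 0.82
grasp_force: 0.0
[-0.049  0.392  0.194  1.377  0.     0.11 ] [ 0.57132556 -0.02800972  0.22280482] -0.0003217828725610161 [ 0.03875083 -0.02496221 -0.05036679] [-0.20959325  0.00090548  0.73295027]
```

```bash
R='{"deltas":[[0.07,[0,0,0],-7],[0.07,[0,0,0],-7],[0.07,[0,0,0],-7],[0.07,[0,0,0],-7],[0.07,[0,0,0],-7]]}'
python3 -m inch '{"deltas":[[0.07,[0,0,0],-7],[0.07,[0,0,0],-7],[0.07,[0,0,0],-7],[0.07,[0,0,0],-7],[0.07,[0,0,0],-7]]}' >/dev/null
python3 -m inch '{"deltas":[[0.07,[0,0,0],-7],[0.07,[0,0,0],-7],[0.07,[0,0,0],-7],[0.07,[0,0,0],-7],[0.07,[0,0,0],-7]]}' >/dev/null
python3 -m inch '{"deltas":[[0.07,[0,0,0],-7],[0.07,[0,0,0],-7],[0.07,[0,0,0],-7],[0.07,[0,0,0],-7],[0.07,[0,0,0],-7]]}'
python3 -m inch '{"deltas":[[0.07,[0,0,0],-7],[0.07,[0,0,0],-7],[0.07,[0,0,0],0],[0.07,[0,0,0],0]]}'
python3 -c "
from g import *
s=telemetry.sense();Rt=Ro.from_quat(s['tool_rot']).as_matrix()
print(s['joint_pos'].round(3),s['tool_pos'],'move tool',Rt.T@(np.array([.571,-.0278,.076])-s['tool_pos']))
c=read_camera('wrist');k=wcam(s,c)
h=cv2.cvtColor(c['img'],cv2.COLOR_RGB2HSV);m=(h[...,0]>20)&(h[...,0]<36)&(h[...,1]>120)&(h[...,2]>90)
P=cloud(k)[m];P=P[P[:,2]>.1];print(len(P),P.mean(0),P.min(0),P.max(0))
save('w6.png',c['img'])
"
```

```text
time_s: 8.92
tool_pos: [0.5707, -0.0277, 0.2255]
tool_rot: [0.745, -0.667, 0.0, -0.0]
force: [-0.5, -0.3, -0.2]
gripper_width: 0.819
grasp_force: 0.0
time_s: 9.25
tool_pos: [0.5712, -0.0278, 0.2254]
tool_rot: [0.818, -0.575, 0.0, -0.0]
force: [0.2, -0.1, -0.1]
gripper_width: 0.82
grasp_force: 0.0
[-0.049  0.387  0.194  1.377 -0.    -1.964] [ 0.57118402 -0.02782442  0.22537597] move tool [-1.02155972e-04  2.03279764e-04  1.49375909e-01]
2508 [ 0.57221154 -0.0291012   0.10647773] [ 0.55182598 -0.1005794   0.10002377] [ 0.59776529 -0.00765384  0.36813099]
```

```bash
python3 -m inch '{"deltas":[[0.07,[0,0,0.03],0],[0.07,[0,0,0.03],0],[0.07,[0,0,0.03],0],[0.07,[0,0,0.025],0],[0.07,[0,0,0.02],0]]}'
python3 -m inch '{"deltas":[[0.07,[0,0,0.012],0],[0.07,[0,0,0],0],[0.07,[0,0,0],0]]}'
python3 -m inch '{"deltas":[[0.03,[0,0,0],0],[0.03,[0,0,0],0],[0.03,[0,0,0],0],[0.03,[0,0,0],0],[0.03,[0,0,0],0]]}' 35
cat > q.py <<'E'
from station import telemetry
import numpy as np
s=telemetry.sense();np.set_printoptions(precision=3,suppress=True)
print('j6',s['joint_pos'][5].round(3),'t6',s['joint_torque'][5].round(4),'M',s['moment'],'F',s['force'],'p',s['tool_pos']*1000,'gw',round(s['gripper_width'],3),'gf',round(s['grasp_force'],1))
E
python3 q.py
```

```text
time_s: 9.72
tool_pos: [0.5706, -0.0279, 0.0877]
tool_rot: [0.818, -0.575, -0.001, 0.001]
force: [-0.7, -0.8, 0.2]
gripper_width: 0.82
grasp_force: 0.0
time_s: 9.97
tool_pos: [0.5714, -0.028, 0.0775]
tool_rot: [0.818, -0.575, -0.001, 0.0]
force: [-0.5, 0.6, 1.1]
gripper_width: 0.819
grasp_force: 0.0
time_s: 10.38
tool_pos: [0.5719, -0.0286, 0.0796]
tool_rot: [0.819, -0.574, 0.001, 0.0]
force: [-4.1, -0.9, 5.7]
gripper_width: 0.432
grasp_force: 35.0
j6 -1.967 t6 0.0208 M [-0.247  0.876  0.013] F [-4.126 -0.859  5.652] p [571.901 -28.624  79.612] gw 0.432 gf 35.0
```

Knob gripped (opening about 37 mm). Turning clockwise and following the thread downward.

```bash
python3 -m inch '{"deltas":[[0.03,[0,0,0.0001],5],[0.03,[0,0,0.0001],5],[0.03,[0,0,0.0001],5],[0.03,[0,0,0.0001],5],[0.03,[0,0,0.0001],0]]}' >/dev/null; python3 q.py
python3 -m inch '{"deltas":[[0.03,[0,0,0.0001],5],[0.03,[0,0,0.0001],5],[0.03,[0,0,0.0001],5],[0.03,[0,0,0.0001],5],[0.03,[0,0,0.0001],0]]}' >/dev/null; python3 q.py
python3 -m inch '{"deltas":[[0.03,[0,0,0.0001],5],[0.03,[0,0,0.0001],5],[0.03,[0,0,0.0001],5],[0.03,[0,0,0.0001],5],[0.03,[0,0,0.0001],0]]}' >/dev/null; python3 q.py
```

```text
j6 -1.615 t6 0.4958 M [-0.276  1.148 -0.023] F [-4.268 -2.143  8.205] p [571.377 -28.705  79.138] gw 0.431 gf 35.3
j6 -1.266 t6 0.495 M [-0.202  1.379 -0.04 ] F [-6.033 -1.102  7.842] p [570.891 -28.597  78.682] gw 0.436 gf 35.4
j6 -0.917 t6 0.4932 M [-0.097  1.638 -0.047] F [-7.888 -1.376  9.643] p [570.44  -28.324  78.24 ] gw 0.437 gf 35.5
```

```bash
python3 -m inch '{"deltas":[[0.03,[0,0,0.0001],3],[0.03,[0,0,0.0001],3],[0.03,[0,0,0],3],[0.03,[0,0,0],0]]}' >/dev/null; python3 q.py
python3 -m inch '{"deltas":[[0.03,[0,0,0.0001],3],[0.03,[0,0,0.0001],3],[0.03,[0,0,0],3],[0.03,[0,0,0],0]]}' >/dev/null; python3 q.py
python3 -m inch '{"deltas":[[0.03,[0,0,0.0001],3],[0.03,[0,0,0.0001],3],[0.03,[0,0,0],3],[0.03,[0,0,0],0]]}' >/dev/null; python3 q.py
```

```text
j6 -0.761 t6 0.273 M [-0.095  1.631 -0.015] F [-8.208  0.885  8.875] p [570.28  -28.201  78.046] gw 0.43 gf 35.5
j6 -0.604 t6 0.2719 M [ 0.09   1.735 -0.051] F [-8.87   1.274  9.905] p [570.156 -27.993  77.821] gw 0.435 gf 35.5
j6 -0.447 t6 0.2708 M [ 0.176  1.776 -0.048] F [-8.534  0.987  9.525] p [570.047 -27.788  77.607] gw 0.431 gf 35.6
```

```bash
python3 -c "
from h import *
b=read_camera('scene');save('k7.png',cv2.resize(b['img'][200:300,290:410],(480,400),interpolation=2))"
```

```text
(no output)
```

View pics/k7.png

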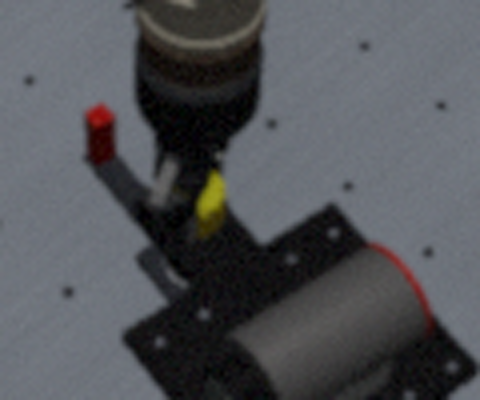

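The fingers hold the knob at about (205,195) and the shoe has stayed put. Continuing with the same pattern, since t6 is comparable only between identical row patterns.

```bash
python3 -m inch '{"deltas":[[0.03,[0,0,0.0001],3],[0.03,[0,0,0.0001],3],[0.03,[0,0,0],3],[0.03,[0,0,0],0]]}' >/dev/null; python3 q.py
python3 -m inch '{"deltas":[[0.03,[0,0,0.0001],3],[0.03,[0,0,0.0001],3],[0.03,[0,0,0],3],[0.03,[0,0,0],0]]}' >/dev/null; python3 q.py
python3 -m inch '{"deltas":[[0.03,[0,0,0.0001],3],[0.03,[0,0,0.0001],3],[0.03,[0,0,0],3],[0.03,[0,0,0],0]]}' >/dev/null; python3 q.py
```

```text
j6 -0.29 t6 0.2695 M [ 0.327  1.774 -0.065] F [-8.822  0.718 10.389] p [569.961 -27.592  77.423] gw 0.43 gf 35.6
j6 -0.133 t6 0.2683 M [ 0.398  1.769 -0.075] F [-9.037  2.111 10.732] p [569.93  -27.367  77.214] gw 0.431 gf 35.6
j6 0.024 t6 0.267 M [ 0.462  1.751 -0.045] F [-9.561  2.356 10.727] p [569.947 -27.094  77.03 ] gw 0.433 gf 35.6
```

```bash
python3 -m inch '{"deltas":[[0.03,[0,0,0.0001],3],[0.03,[0,0,0.0001],3],[0.03,[0,0,0],3],[0.03,[0,0,0],0]]}' >/dev/null; python3 q.py
python3 -m inch '{"deltas":[[0.03,[0,0,0.0001],3],[0.03,[0,0,0.0001],3],[0.03,[0,0,0],3],[0.03,[0,0,0],0]]}' >/dev/null; python3 q.py
```

```text
j6 0.181 t6 0.2658 M [ 0.649  1.81  -0.073] F [-8.605  2.651 10.155] p [569.991 -26.914  76.827] gw 0.434 gf 35.6
j6 0.339 t6 0.2646 M [ 0.735  1.746 -0.042] F [-8.793  3.087 10.622] p [570.055 -26.667  76.637] gw 0.431 gf 35.6
```

```bash
python3 -m inch '{"deltas":[[0.03,[0,0,0.0001],3],[0.03,[0,0,0.0001],3],[0.03,[0,0,0],3],[0.03,[0,0,0],0]]}' >/dev/null; python3 q.py
python3 -m inch '{"deltas":[[0.03,[0,0,0.0001],3],[0.03,[0,0,0.0001],3],[0.03,[0,0,0],3],[0.03,[0,0,0],0]]}' >/dev/null; python3 q.py
```

```text
j6 0.496 t6 0.2332 M [ 0.836  1.701 -0.049] F [-9.068  3.949 10.111] p [570.143 -26.463  76.438] gw 0.431 gf 35.5
j6 0.653 t6 0.17 M [ 0.88   1.643 -0.158] F [-8.006  5.236 11.201] p [570.273 -26.291  76.284] gw 0.432 gf 35.5
```

Contact is clear: t6 fell from 0.265 to 0.233 to 0.170, and Mz went from −0.05 to −0.16, so the load is about 6–8 N. A small 3° addition puts it mid-band.

```bash
python3 -m inch '{"deltas":[[0.03,[0,0,0],1.5],[0.03,[0,0,0],1.5],[0.03,[0,0,0],0],[0.03,[0,0,0],0]]}' >/dev/null; python3 q.py
python3 -m inch '{"deltas":[[0.03,[0,0,0],0],[0.03,[0,0,0],0]]}' >/dev/null; python3 q.py
```

```text
j6 0.703 t6 -0.0167 M [ 0.944  1.654 -0.024] F [-7.61   5.346  9.978] p [570.342 -26.216  76.277] gw 0.432 gf 35.5
j6 0.703 t6 -0.028 M [ 0.957  1.649 -0.034] F [-8.122  4.202 10.181] p [570.332 -26.23   76.249] gw 0.432 gf 35.5
```

```bash
python3 -m inch '{"deltas":[[0.03,[0,0,0],0.7],[0.03,[0,0,0],0.7]]}' >/dev/null; python3 q.py; python3 -m inch '{"deltas":[[0.03,[0,0,0],0]]}' >/dev/null; python3 q.py
```

```text
j6 0.728 t6 0.0482 M [0.956 1.629 0.105] F [-8.502  5.293  9.731] p [570.378 -26.205  76.264] gw 0.432 gf 35.5
j6 0.728 t6 0.1288 M [0.955 1.563 0.024] F [-8.144  5.115  9.296] p [570.333 -26.2    76.234] gw 0.431 gf 35.5
```

The load is bracketed by angle. The touch lies between j6 = 0.339 and 0.496, and j6 is now 0.728, which gives about 9–15 N. That is consistent with the moment rise. I'll release, rise and check.

```bash
python3 -m inch '{"deltas":[[0.07,[0,0,0],0],[0.07,[0,0,0],0],[0.07,[0,0,0],0],[0.07,[0,0,0],0],[0.07,[0,0,0],0]]}' >/dev/null; python3 q.py
python3 -m inch '{"deltas":[[0.07,[0,0,-0.02],0],[0.07,[0,0,-0.04],0],[0.07,[0,0,-0.04],0],[0.07,[0,0,-0.04],0],[0.07,[0,0,0],0]]}' >/dev/null
python3 -m inch '{"deltas":[[0.07,[0.03,0,0],-7],[0.07,[0.035,0,0],-7],[0.07,[0.035,0,0],-7],[0.07,[0.035,0,0],-7],[0.07,[0,0,0],-7]]}'
python3 -m inch '{"deltas":[[0.07,[0,0,0],0],[0.07,[0,0,0],0],[0.07,[0,0,0],0]]}' >/dev/null
python3 -c "
from h import *
import pickle
s=telemetry.sense();c=read_camera('wrist');a=read_camera('scene');b=read_camera('top');pickle.dump((s,c,a,b),open('f.pkl','wb'));print(s['tool_pos'],s['time_s'])
save('fin.png',np.hstack([cv2.resize(c['img'],(400,300)),cv2.resize(a['img'][200:300,290:410],(400,300),interpolation=2)]))"
```

```text
j6 0.727 t6 0.0006 M [-0.02   0.058  0.038] F [-0.455 -0.34  -0.287] p [572.519 -28.207  74.37 ] gw 0.818 gf 0.0
time_s: 17.02
tool_pos: [0.454, 0.0475, 0.2132]
tool_rot: [0.078, 0.997, -0.0, -0.003]
force: [-1.0, 0.7, 0.0]
gripper_width: 0.819
grasp_force: 0.0
[0.4619575  0.04577015 0.21455813] 17.2667
```

View pics/fin.png

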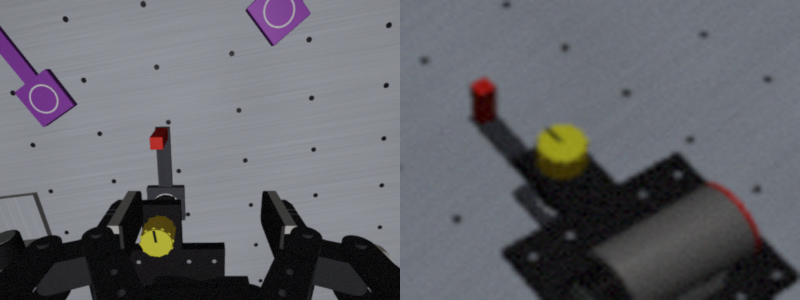

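Both crops show the foot released, the shoe's ring peeking out from under the ear, and the knob's pointer now swung round to up-left. I'll measure the knob's actual turn and the pad position.

```bash
python3 - <<'E'
from g import *
a0,b0=pickle.load(open('c.pkl','rb'));s5,c5=pickle.load(open('w5.pkl','rb'));s,c,a,b=pickle.load(open('f.pkl','rb'))
def ptr(k,roi,zt,n):
    x0,y0,x1,y1=roi;h=cv2.cvtColor(k['img'],cv2.COLOR_RGB2HSV)[y0:y1,x0:x1]
    m=((h[...,0]>20)&(h[...,0]<36)&(h[...,1]>110)&(h[...,2]>130)).astype(np.uint8)
    ct=max(cv2.findContours(m,0,1)[0],key=cv2.contourArea);hull=cv2.convexHull(ct);e=cv2.fitEllipse(hull)
    f=np.zeros_like(m);cv2.ellipse(f,(e[0],(e[1][0]*.85,e[1][1]*.85),e[2]),1,-1)
    wgt=np.where(f>0,np.clip(150-h[...,2].astype(float),0,None),0);v,u=np.nonzero(wgt);W=wgt[v,u]
    Q=np.array([plane(k,x0+i,y0+j,zt)[:2] for i,j in zip(u,v)]);C=plane(k,x0+e[0][0],y0+e[0][1],zt)[:2]
    d=(Q*W[:,None]).sum(0)/W.sum()-C
    print(n,len(u),'C',C.round(4),'r',np.hypot(*d).round(4),'ang',np.degrees(np.arctan2(d[1],d[0])).round(1))
ptr(wcam(s5,c5),(280,370,370,440),.107,'wrist before');ptr(wcam(s,c),(200,350,300,430),.1035,'wrist after')
ptr(a0,(320,225,360,270),.107,'scene before');ptr(a,(320,225,360,270),.1035,'scene after')
ptr(b0,(290,210,330,250),.107,'top before')
k=wcam(s,c);P=cloud(k)
h=cv2.cvtColor(c['img'],cv2.COLOR_RGB2HSV)
for lo,n in((0,'after'),):
    m=((h[...,0]<8)|(h[...,0]>172))&(h[...,1]>150)&(h[...,2]>140);m[:200]=0;m[:,:230]=0;m[:,275:]=0
    v,u=np.nonzero(m);print('grip',plane(k,(u.min()+u.max())/2,(v.min()+v.max())/2,.058),u.min(),u.max(),v.min(),v.max())
for cc,t in((a0,'0'),(a,'1')):
    h=cv2.cvtColor(cc['img'],cv2.COLOR_RGB2HSV);m=(h[...,0]>20)&(h[...,0]<36)&(h[...,1]>110)&(h[...,2]>130);m[:225]=0;m[270:]=0;m[:,:320]=0;m[:,360:]=0
    v,u=np.nonzero(m);print(t,'knob px',u.mean(),v.mean(),v.min(),v.max(),'depth z',np.median(cloud(cc)[m][:,2]))
# other objects unmoved?
d=cv2.absdiff(a0['img'],a['img']).max(2)>60
n,l,st,ce=cv2.connectedComponentsWithStats(d.astype(np.uint8));print([(ce[i].round().tolist(),int(st[i,4])) for i in range(1,n) if st[i,4]>15])
E
```

```text
wrist before 107 C [ 0.5684 -0.0273] r 0.0081 ang -27.8
wrist after 121 C [ 0.5691 -0.0266] r 0.0081 ang -178.8
scene before 93 C [ 0.5734 -0.0258] r 0.0039 ang -35.5
scene after 50 C [ 0.5744 -0.0266] r 0.008 ang 178.7
top before 6 C [ 0.5705 -0.0302] r 0.0094 ang -27.4
grip [ 0.46334968 -0.01049434  0.058     ] 240 260 220 238
0 knob px 338.18918918918916 245.7927927927928 241 251 depth z 0.1063300398485763
1 knob px 338.6140350877193 247.359649122807 242 253 depth z 0.10324960516967263
[([181.0, 15.0], 253), ([303.0, 8.0], 434), ([329.0, 4.0], 63), ([354.0, 17.0], 891), ([283.0, 18.0], 17), ([329.0, 72.0], 3213), ([240.0, 83.0], 490), ([184.0, 91.0], 112), ([208.0, 91.0], 67), ([209.0, 95.0], 17), ([182.0, 109.0], 219), ([204.0, 104.0], 18), ([230.0, 105.0], 18), ([328.0, 149.0], 1862), ([399.0, 193.0], 443), ([317.0, 240.0], 182), ([329.0, 268.0], 59)]
```

The knob actually turned 151° (154° commanded), so the load is about 7–13 N. The pad centre, at about (0.572, −0.028), lies on the axis. The gripper is clear and nothing else has moved.

```bash
python3 -c "
from station import bot
print(bot.hand_in())"
```

```text
the job is handed in; nothing more can be done
None
```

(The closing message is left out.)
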